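# Thumb-latch gate of the substrate dock

### The arm

A 6-joint arm with a two-finger parallel gripper is mounted at the origin on a cart in front of the work surface, level with it; the furniture and walls round the work are solid. World frame = base frame: x ahead of the robot, y to its left, z up, the work surface at z = 0. Lengths are in m, angles in degrees, forces in N, time in s.
With the tool pointing down it reaches from about 0.4 to 0.825 m from the base axis. Payload 7 kg.
Tool frame: the origin (TCP) lies midway between the tips of the shut fingers; the grasp point (between the pads) lies 19 mm behind it; z points along the fingers, y is the direction in which the jaws open and shut (so a half turn about z gives the same grasp; the last joint's range is limited). The gripper opens to 88 mm and grips with 3 to 60 N. Pads are 19 mm wide; open, the fingers measure 130 mm over their backs; the gripper's body (78 mm by 193 mm) begins 47 mm behind the grasp point.
Start: joints at [80.277, 20.546, 0.682, 0, -70.136, -16.507], TCP at [0.298, 0.605, 0.227] pointing down, gripper open.
Joint ranges: [-176.03, 176.03], [-82.01, 121.73], [-58.28, 71.71], [-173.87, 95.51], [-174.79, -0.11], [-173.66, 173.66]. Speed limits (degrees/s): [136.94, 136.94, 172.46, 180, 180, 180].

### API

Orientations are given as a 3x3 rotation matrix whose columns are the frame's x, y, z axes.
In Python, from rig import robot gives the robot as it stands. Calls block until the motion is done:
- robot.goto(position, orientation): joint-space move of the TCP to a pose.
- robot.servo_line(position, ori=None, speed=0.15): straight line of the TCP; ori=None keeps the orientation; speed is the mean speed in m/s.
- robot.movej(angles): joint-space move.
- robot.move_gripper(opening): opening from 0.0 (shut) to 1.0 (fully open); the grip force is fixed at half the most; returns when the fingers have stopped.
- robot.dwell(seconds).
- robot.ik(position, orientation): joint angles nearest the present ones, or None.
- robot.grab_frame(name): name is "scene" or "top" or "wrist"; returns (picture, depth): 400x640x3 uint8, red, green, blue; 400x640 float32, m along the optical axis (not along the pixel's ray), 0 where there is no reading.
- robot.camera_info(name): a dict with "vfov" (degrees; the focal length in pixels is half the picture's height over the tangent of half this angle, whatever the lens; pixels are square), "cx", "cy" (the principal point, pixels), "view" (4x4, takes a point from world to camera coordinates); the wrist camera has in their place "T_tool_cam" (4x4, takes a point from camera to tool coordinates, whose origin is the TCP and whose axes are the flange's). Camera axes: x right, y down, z forward; pixel columns grow to the right and rows downward; lengths in m; the calibration is good to about 2 mm. A picture is of the moment at which its call begins: read the wrist's pose just before it. camera_info takes no time and is no camera call.
A pose or a line that the arm cannot do raises robot.Unreachable and nothing moves.
- robot.job_done(): hands the job in, once; it reports no verdict.
Readings, each from a call of its own:
- robot.read_t(): time.
- robot.read_qpos(): joint angles.
- robot.read_qvel(): joint speeds.
- robot.read_effort(): joint torques, N m.
- robot.read_position(): TCP position.
- robot.read_tcp_rot(): TCP orientation.
- robot.read_force(): force on the tool from outside, world axes, zero at the start.
- robot.read_ft_torque(): the same for the moment, N m.
- robot.read_grip_width(): opening from 0.0 (shut) to 1.0 (fully open).
Only numpy, scipy, OpenCV 4.12 (cv2) and the standard library are available. Lean on these libraries where they do the work, as an engineer would, in place of code of your own. Each camera call takes 0.05 s, during which the arm holds its last target.

### The job

The flat square box with the calibration substrate is parked on the carriage inside the clear-covered dock, behind its little guard gate. Press the gate's thumb lever down gently until the latch bar has lifted right out of its catch, hold it there while you start the gate outwards so that the bar passes the catch, and leave the gate wide open, square to its frame or further, with the lever let go; then draw the carriage out by its upright knob all the way to the front stop and let go. Do not force the lever, do not drag the gate against a bar that is still in its catch, keep the box seated in the carriage, and leave the other things on the table where they are.

Things in the scene. Friction and masses are not known exactly. Their poses are not given: they have to be found in the camera images.
- dock: Fixed dock bolted to the table: aluminium base plate 178 x 102 x 10 mm, rail along its middle, clear hood over the rear end, two uprights in front of the hood with the gate between. Origin on the table under the rail, 10 mm behind the gate's plane; x runs from the open front to the rear (plate from x -78 to 100), y left, z up. Hinge upright y -50 to -43 mm, top z 82; catch upright y 35 to 47.
- hood_top (a point): Middle of the top of the dock's clear hood, z 60 mm. The hood is 63 mm long (dock x 36 to 99) and 80 wide.
- catch (a point): Bottom of the notch in the steel catch, on top of the left upright (dock x 4, y 41, z 85 mm). The notch is open upwards; its front lip (dock x -7 to 0) stands up to z 95, its rear lip is lower. The bar must rise 9 mm here before it passes over the front lip.
- front_stop (a point): Face of the front stop at the open end of the rail, 27 mm high (dock x -64 mm); the carriage's front face meets it when fully out.
- gate_swing (a joint): Angle of the gate, rad. 0 closed; grows as its free (left) end swings out to the front of the dock (dock -x) and round to its right; stop at 1.9. Light friction (0.03 N m); it stays where it is left. 0.03 rad of play while latched.
- gate: The gate: aluminium frame with a clear pane, 64 wide, 54 high, 6 mm thick, z 26 to 80. Origin on the vertical hinge axis at table height (dock x -10, y -38 mm). Its y runs along the gate from the hinge (panel y 6 to 70), its x points to its back (closed: dock x), z up. The latch bar is behind it, the thumb lever on its top edge.
- latch_bar: Gravity latch bar of dark steel, 80 x 8 x 4 mm, behind the gate's top edge. Origin at its pivot (gate x 14, y 16, z 91 mm). At rest it lies level along the gate's y; its free end (to y 90) sits in the catch. It falls by its own weight, 40 to 85 g. More than 10 N between bar and catch damages them.
- latch_lift (a joint): Angle of the latch bar on the gate, rad: 0 down and level, grows as its free end rises. Clear of the catch from 0.15 on; about 0.18 with the thumb lever right down.
- latch_lever: Thumb lever of dark steel astride the gate's top edge. Origin at its pivot (gate x 0, y 38, z 88 mm), axis along the gate. Its tail reaches under the bar; its blade in front of the gate is a flat dish 32 mm wide (along the gate), 17 to 54 mm in front of the pivot, with an upturned lip 5 mm high at the outer end against which the gate can be pulled.
- lever_press (a joint): Angle of the thumb lever, rad: 0 up at rest, grows as the dish is pressed down; firm stop at 0.28. A spring lets it up: about 2 N on the dish to start, 5 N near the stop. The bar is clear of its catch from about 0.235 (8 mm of travel at the dish); the stop comes at about 10 mm. More than 20 N on the lever bends it.
- blade_root (a point): Root of the thumb blade, on the lever 6 mm in front of its pivot, where a screw clamps the blade as the last user set it: up to 0.26 rad steeper or flatter. The setting is not measured by any entry: the dish's middle (35 mm before the pivot) may stand 89 to 105 mm above the table at rest. It does not give under the permitted force.
- carriage: Black carriage on the rail, 84 x 60 x 12 mm, with a square nest (rims 4 mm high) for the box. Origin: under the nest's centre at rail height, z 17 mm; at the start at dock x 62, y 0. Axes as the dock's.
- carriage_slide (a joint): How far the carriage is drawn out (to dock -x), m: 0 parked under the hood, 0.075 against the front stop. About 1.5 N of friction; it stays where it is left. The closed gate blocks it.
- knob (a point): Middle of the carriage's upright black knob, 18 mm in diameter and 18 high (z 77 to 95 mm over the table), on an 8 mm steel post 38 mm in front of the carriage's origin. Its grip is higher than the hood.
- cal_box: Small flat square box, 50 x 50 x 13 mm, 45 g, loose in the carriage's nest with 1 mm of play. Origin: centre of its underside.
- bubble_level: Round bubble level, 30 mm in diameter, 9 high, lying on the rear of the dock's hood. Bystander.
- ipa_bottle: Amber dropper bottle, 39 mm in diameter, 108 high. Bystander.
- swab_jar: Clear jar with a lid, 54 mm in diameter, 70 high. Bystander.
- tip_box_1: Flat grey needle box, 45 x 62 x 16 mm. Bystander.
- objective_can: White screw can, 47 mm in diameter, 62 high. Bystander.
- clear_box: Clear parts box, 59 x 71 x 22 mm. Bystander.
- spare_objective: Microscope objective standing on its thread, 33 mm in diameter, 57 high. Bystander.
- kapton_roll: Tape roll lying flat, 60 mm in diameter, 16 high. Bystander.

How it is judged (in metres and radians):
On the way, in this order (a step that is already met when the one before it is completed fails the run):
1. the thumb lever has lifted the latch bar clear of its catch, the gate still closed (value of joint latch_lift above 0.14 rad and contact force between anything else and latch_lever above 0.5 N and value of joint gate_swing below 0.08 rad), for 0.1 s.
2. the gate stands wide open with the carriage still parked (value of joint gate_swing above 1.45 rad and value of joint carriage_slide below 0.03 m), for 0.1 s.
At the end, for the whole second after the job is handed in: The gate stands open (1.45 rad or more) and still, its lever released and the latch bar hanging down level; the carriage is drawn out to its front stop (0.071 m or more of 0.075) and at rest; the flat box lies seated in the carriage's nest (within 4 mm of its centre, flat) (value of joint carriage_slide above 0.071 m and value of joint gate_swing above 1.45 rad and value of joint latch_lift below 0.03 rad and horizontal distance between cal_box and carriage below 0.004 m and z of cal_box in the frame of carriage below 0.015 m and angle between cal_box's own z axis and vertical below 0.06 rad and linear speed of cal_box below 0.01 m/s and velocity of joint carriage_slide below 0.01 m/s and velocity of joint gate_swing below 0.05 rad/s); the robot touches nothing.
It fails at once if the thumb lever is forced (more than 20 N on it) (contact force between anything else and latch_lever above 20 N).
It fails at once if the latch bar is dragged against its catch with more than 10 N (contact force between latch_bar and dock above 10 N).
It fails at once if the box leaves its nest (horizontal distance between cal_box and carriage above 0.012 m or z of cal_box in the frame of carriage above 0.02 m).
It fails at once if a bystander is moved more than 15 mm (distance of any of bubble_level, ipa_bottle, swab_jar, tip_box_1, objective_can, clear_box, spare_objective, kapton_roll from where it was at the start of the episode above 0.015 m).
It also fails if it takes over 59 s, if anything falls off the work surface, if the arm or the gripper's body presses on something with over 40 N, if the wrist force passes 120 N, or if a joint passes its speed limit or range.

## Working session

There is one attempt and no reset: what is moved stays moved. The work goes in short steps, each a Python script; the robot and the scene stay as the last script left them, time stands still between calls to the robot, and variables do not carry over. Pictures are saved under pics/ and viewed, and the job is handed in when it is done.

```bash
ls; mkdir -p pics; python3 - <<'E'
from rig import robot
import cv2,numpy as np
for n in ["scene","top","wrist"]:
    p,d=robot.grab_frame(n); cv2.imwrite(f"pics/{n}0.png",p[:,:,::-1]); np.save(f"pics/{n}0.npy",d)
    i=robot.camera_info(n); print(n,{k:(np.round(v,4).tolist() if not np.isscalar(v) else v) for k,v in i.items()})
print(robot.read_t(),robot.read_position(),robot.read_tcp_rot(),robot.read_force())
E
```

```text
pics
scene {'vfov': 45.60162450292097, 'cx': 318.58683691017353, 'cy': 195.67512987143334, 'view': [[0.7168, -0.697, -0.0208, -0.3681], [-0.4997, -0.4926, -0.7125, 0.2592], [0.4864, 0.5211, -0.7014, 1.1828], [0.0, 0.0, 0.0, 1.0]]}
top {'vfov': 48.59852353102486, 'cx': 314.20593648076493, 'cy': 193.7012011235808, 'view': [[-0.0095, -0.9998, -0.0151, -0.0286], [-0.9899, 0.0115, -0.1415, 0.4755], [0.1416, 0.0136, -0.9898, 1.2824], [0.0, 0.0, 0.0, 1.0]]}
wrist {'vfov': 65.51647229135047, 'cx': 319.17438785253296, 'cy': 197.76856462332813, 'T_tool_cam': [[-0.001, -0.9531, -0.3027, 0.0828], [1.0, -0.0009, -0.0005, 0.0001], [0.0002, -0.3027, 0.9531, -0.1586], [0.0, 0.0, 0.0, 1.0]]}
0.15 [0.29816993 0.6051646  0.22585137] [[ 8.96995234e-01 -4.42039970e-01 -4.63707524e-04]
 [-4.42040201e-01 -8.96994469e-01 -1.17586992e-03]
 [ 1.03838419e-04  1.25972708e-03 -9.99999201e-01]] [0.26907875 0.339929   0.22348982]
```

View pics/scene0.png

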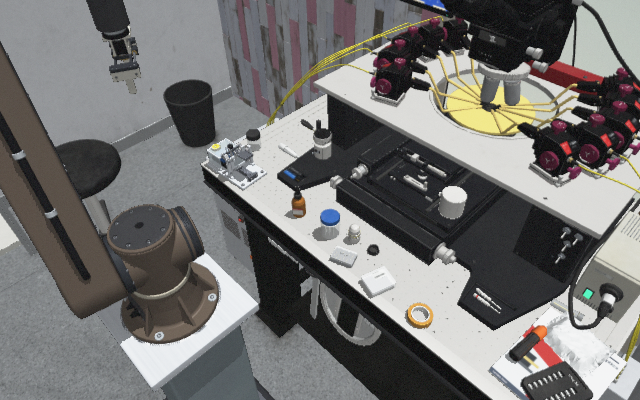

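View pics/top0.png

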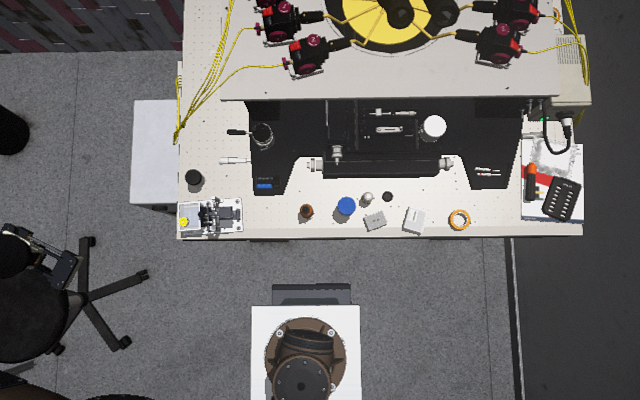

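View pics/wrist0.png

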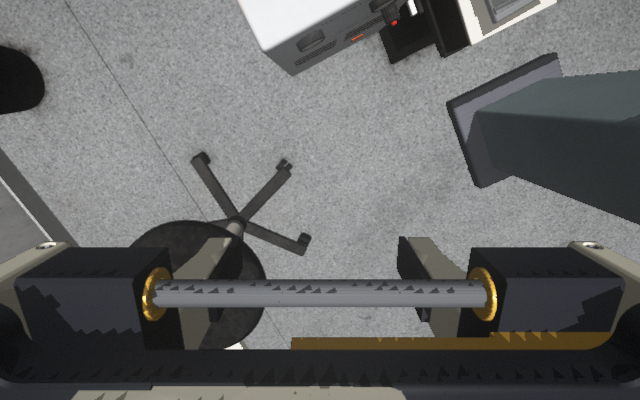

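```bash
cat > h.py <<'E'
from rig import robot
import cv2,numpy as np
def K(n):
    i=robot.camera_info(n); f=200/np.tan(np.radians(i["vfov"]/2)); return f,i["cx"],i["cy"],i
def camT(n,pos=None,R=None):
    i=robot.camera_info(n)
    if n!="wrist": return np.linalg.inv(i["view"])
    T=np.eye(4);T[:3,:3]=R;T[:3,3]=pos
    return T@i["T_tool_cam"]
def cloud(n,d,T):
    f,cx,cy,_=K(n); v,u=np.mgrid[:400,:640]
    P=np.stack([(u-cx)/f*d,(v-cy)/f*d,d],-1)
    return P@T[:3,:3].T+T[:3,3]
def proj(n,T,p):
    f,cx,cy,_=K(n); q=np.linalg.inv(T)@np.append(p,1); return q[0]/q[2]*f+cx,q[1]/q[2]*f+cy
def grab(n,name):
    pos=robot.read_position();R=robot.read_tcp_rot()
    p,d=robot.grab_frame(n); T=camT(n,pos,R)
    cv2.imwrite(f"pics/{name}.png",p[:,:,::-1]); np.savez(f"pics/{name}.npz",p=p,d=d,T=T)
    return p,d,T
def pt(P,u,v): return np.round(P[v,u],4)
E
python3 - <<'E'
from h import *
for n,b in (("top",(160,180,270,250)),("scene",(190,110,280,200))):
    p=cv2.imread(f"pics/{n}0.png"); x0,y0,x1,y1=b
    s=7 if n=="top" else 6
    cv2.imwrite(f"pics/{n}0z.png",cv2.resize(p[y0:y1,x0:x1],None,fx=s,fy=s,interpolation=cv2.INTER_CUBIC))
d=np.load("pics/top0.npy"); P=cloud("top",d,camT("top"))
for v in range(196,240,6): print(v,[ (u,pt(P,u,v).tolist()) for u in range(180,246,12)])
for n,u,v in [("bubble",184,217),("can",193,178),("bottle",306,212),("white",183,232)]: print(n,pt(P,u,v))
E
```

```text
196 [(180, [0.4777, 0.3778, -0.001]), (192, [0.4774, 0.3412, -0.0019]), (204, [0.4769, 0.3041, -0.001]), (216, [0.4764, 0.2671, -0.0003]), (228, [0.4758, 0.2301, 0.0006]), (240, [0.4753, 0.1932, 0.0016])]
202 [(180, [0.4597, 0.3783, -0.0044]), (192, [0.4514, 0.3233, 0.0572]), (204, [0.4573, 0.3013, 0.0078]), (216, [0.4494, 0.2507, 0.0668]), (228, [0.4555, 0.2267, 0.0152]), (240, [0.4563, 0.1922, 0.0053])]
208 [(180, [0.4342, 0.3581, 0.0566]), (192, [0.4335, 0.3222, 0.0594]), (204, [0.4363, 0.2946, 0.0312]), (216, [0.4335, 0.2536, 0.0528]), (228, [0.4287, 0.2102, 0.0919]), (240, [0.4373, 0.1907, 0.0123])]
214 [(180, [0.4162, 0.356, 0.0613]), (192, [0.4156, 0.3204, 0.0636]), (204, [0.4123, 0.2778, 0.0927]), (216, [0.4119, 0.2437, 0.0929]), (228, [0.4115, 0.2097, 0.0931]), (240, [0.4187, 0.1897, 0.0166])]
220 [(180, [0.3982, 0.3534, 0.0678]), (192, [0.3983, 0.3204, 0.0618]), (204, [0.4006, 0.2938, 0.0304]), (216, [0.3974, 0.2503, 0.0634]), (228, [0.4015, 0.2264, 0.0117]), (240, [0.4013, 0.1907, 0.0095])]
226 [(180, [0.3814, 0.3552, 0.0602]), (192, [0.3814, 0.3218, 0.0553]), (204, [0.3831, 0.2944, 0.0268]), (216, [0.3787, 0.2452, 0.0833]), (228, [0.3836, 0.2266, 0.0093]), (240, [0.3831, 0.19, 0.0117])]
232 [(180, [0.3676, 0.3737, 0.0002]), (192, [0.3665, 0.3336, 0.0129]), (204, [0.3666, 0.2994, 0.0057]), (216, [0.3658, 0.2617, 0.0122]), (228, [0.3663, 0.2288, -0.003]), (240, [0.366, 0.1925, -0.003])]
238 [(180, [0.3496, 0.373, 0.0005]), (192, [0.3492, 0.3369, -0.0002]), (204, [0.3489, 0.301, -0.0019]), (216, [0.3486, 0.2649, -0.0029]), (228, [0.3481, 0.228, -0.0006]), (240, [0.348, 0.1929, -0.0067])]
bubble [0.4064 0.3411 0.0708]
can [0.522  0.3215 0.0606]
bottle [ 0.4162 -0.0103  0.0786]
white [0.3675 0.3642 0.0017]
```

View pics/top0z.png

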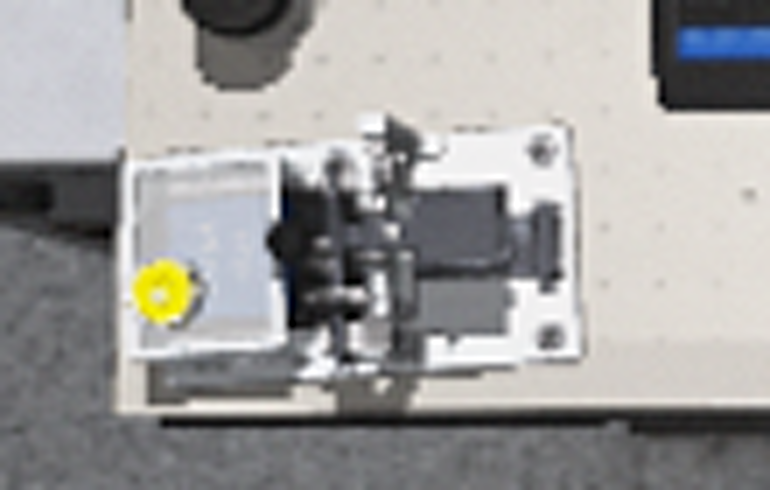

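View pics/scene0z.png

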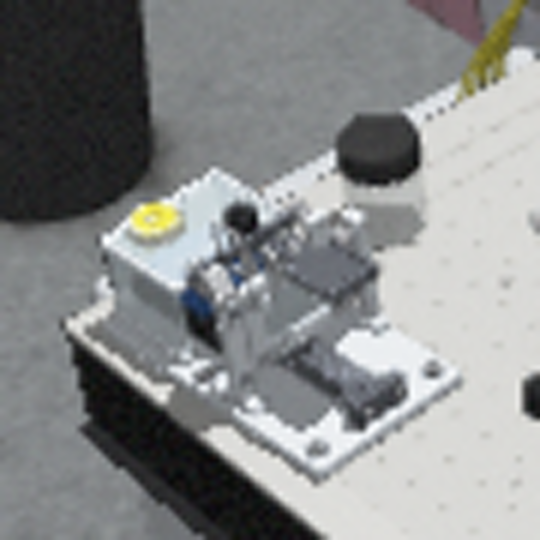

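```bash
python3 - <<'E'
from h import *
R=np.array([[0,-1,0],[-1,0,0],[0,0,-1.]])
print(robot.ik([0.41,0.21,0.24],R),robot.ik([0.45,0.2,0.09],np.array([[1,0,0],[0,-1,0],[0,0,-1.]])),robot.ik([0.41,0.21,0.09],R))
robot.goto([0.41,0.23,0.24],R)
p,d,T=grab("wrist","w1"); 
robot.move_gripper(0); 
grab("wrist","w2")
print(robot.read_t(),robot.read_position(),robot.read_qpos())
E
```

```text
[ 51.72671247  -0.70710593 -23.86431578   0.         -66.84279015
 -51.72671247] [ 46.88505866  11.37278452 -32.37056081   0.         -46.25665467
  43.11494134] [ 51.72671247   8.502968   -36.13665167   0.         -45.36038033
 -51.72671247]
3.1333 [0.41002396 0.2300003  0.24001748] [ 5.33695371e+01  2.82895259e-01 -2.28781138e+01  2.36043004e-03
 -6.68377799e+01 -5.33697704e+01]
```

View pics/w1.png

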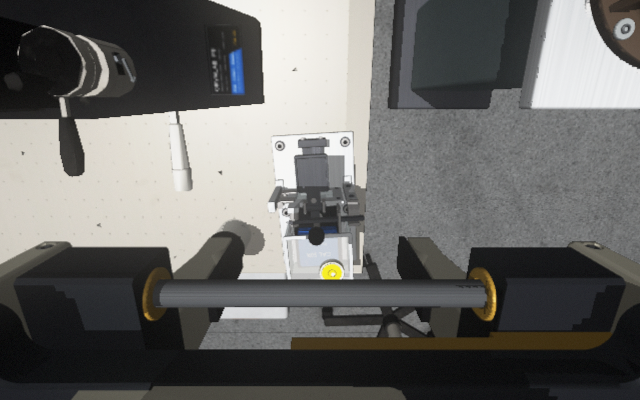

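View pics/w2.png

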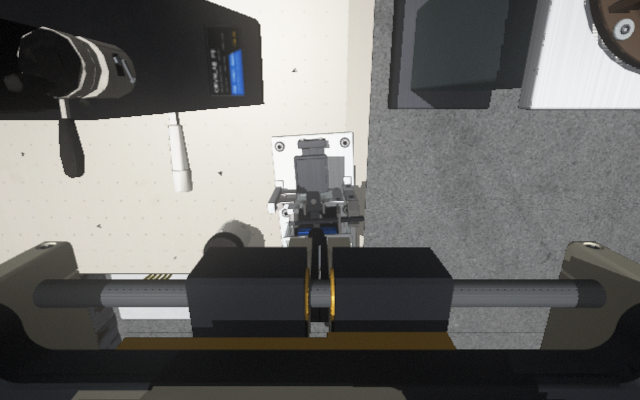

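```bash
python3 - <<'E'
from h import *
robot.servo_line([0.41,0.205,0.165],speed=0.12)
p,d,T=grab("wrist","w3"); print(robot.read_t(), robot.read_force())
cv2.imwrite("pics/w3z.png",cv2.resize(p[60:300,200:440,::-1],None,fx=2.5,fy=2.5,interpolation=cv2.INTER_CUBIC))
p=cv2.imread("pics/w1.png");cv2.imwrite("pics/w1z.png",cv2.resize(p[120:290,240:400],None,fx=3.5,fy=3.5,interpolation=cv2.INTER_CUBIC))
E
```

```text
3.9917 [1.16962902 0.81398257 0.22608306]
```

View pics/w3z.png

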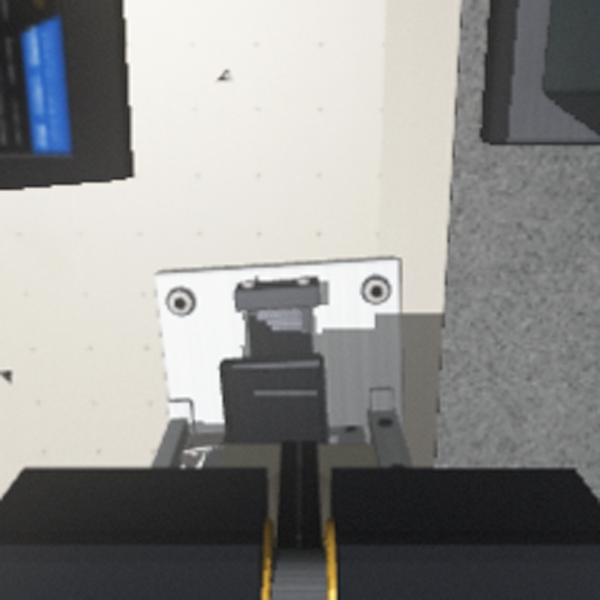

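View pics/w1z.png

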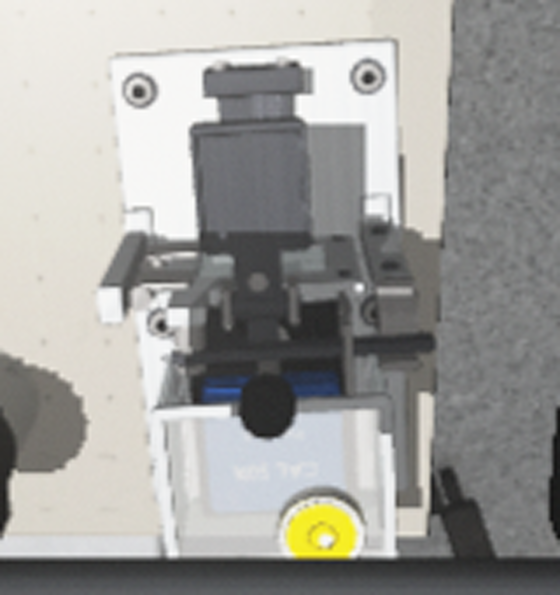

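```bash
python3 - <<'E'
from h import *
for nm in ("w2","w3"):
    z=np.load(f"pics/{nm}.npz"); d=z["d"]; f,cx,cy,i=K("wrist")
    P=cloud("wrist",d,np.array(i["T_tool_cam"]))*1000
    print(nm)
    for v in range(232,272,5): print(v,[(u,np.round(P[v,u]).astype(int).tolist()) for u in range(300,342,5)])
# plate corners/knob from w1 & w3
z=np.load("pics/w1.npz"); P=cloud("wrist",z["d"],z["T"])
T=z["T"]
def onz(u,v,h,T):
    f,cx,cy,_=K("wrist"); r=T[:3,:3]@np.array([(u-cx)/f,(v-cy)/f,1]); o=T[:3,3]; return np.round(o+r*(h-o[2])/r[2],4)
for n,zx,zy,h in [("pl_r",108,57,.01),("pl_l",397,40,.01),("scr_r",139,90,.01),("scr_l",368,76,.01),("knob",268,405,.095),("bubble",322,535,.069)]:
    u,v=240+zx/3.5-.36,120+zy/3.5-.36; print(n,(round(u),round(v)),onz(u,v,h,T),P[int(round(v)),int(round(u))].round(4))
z=np.load("pics/w3.npz"); P=cloud("wrist",z["d"],z["T"]); T=z["T"]
for n,zx,zy,h in [("pl_r",157,272,.01),("pl_l",400,258,.01),("scr_r",181,301,.01),("scr_l",376,290,.01),("dish_or",230,361,.09),("dish_ol",324,358,.09),("dish_ir",222,439,.09),("dish_il",327,441,.09)]:
    u,v=200+zx/2.5-.3,60+zy/2.5-.3; print(n,(round(u),round(v)),onz(u,v,h,T),P[int(round(v)),int(round(u))].round(4))
for zy in range(350,450,8): print(zy,[P[int(60+zy/2.5),int(200+zx/2.5)].round(4).tolist() for zx in (240,275,310)])
E
```

```text
w2
232 [(300, [-75, -24, 197]), (305, [-75, -18, 198]), (310, [-54, -10, 150]), (315, [-52, -5, 145]), (320, [-53, 0, 148]), (325, [-75, 7, 197]), (330, [-76, 13, 198]), (335, [-76, 19, 198]), (340, [-45, 20, 129])]
237 [(300, [11, -11, -4]), (305, [11, -8, -4]), (310, [11, -6, -4]), (315, [11, -3, -3]), (320, [-57, 0, 144]), (325, [10, 3, -2]), (330, [11, 5, -5]), (335, [12, 8, -5]), (340, [11, 11, -5])]
242 [(300, [12, -11, -12]), (305, [12, -8, -11]), (310, [11, -5, -11]), (315, [10, -3, -8]), (320, [-63, 0, 144]), (325, [10, 3, -9]), (330, [12, 5, -11]), (335, [12, 8, -12]), (340, [12, 10, -11])]
247 [(300, [39, -6, -72]), (305, [39, -5, -71]), (310, [11, -5, -17]), (315, [11, -3, -15]), (320, [-86, 0, 178]), (325, [10, 2, -15]), (330, [12, 5, -17]), (335, [39, 4, -72]), (340, [39, 6, -72])]
252 [(300, [39, -6, -76]), (305, [39, -5, -76]), (310, [10, -5, -19]), (315, [11, -3, -20]), (320, [-94, 0, 179]), (325, [10, 2, -20]), (330, [11, 5, -21]), (335, [39, 4, -75]), (340, [39, 6, -75])]
257 [(300, [39, -6, -78]), (305, [39, -5, -78]), (310, [7, -5, -18]), (315, [10, -3, -25]), (3
[... 3343 characters left out ...]
2075, 0.0946], [0.4072, 0.2077, 0.0941]]
390 [[0.4293, 0.2108, 0.0949], [0.4183, 0.2109, 0.0945], [0.4072, 0.2109, 0.0946]]
398 [[0.4295, 0.2138, 0.0938], [0.4183, 0.213, 0.0957], [0.4072, 0.2139, 0.0935]]
406 [[0.4295, 0.2164, 0.0936], [0.4184, 0.2163, 0.0937], [0.4072, 0.2167, 0.0929]]
414 [[0.4296, 0.2189, 0.0938], [0.4184, 0.2193, 0.0929], [0.4072, 0.2188, 0.094]]
422 [[0.4296, 0.2214, 0.0939], [0.4185, 0.2222, 0.0922], [0.4072, 0.2219, 0.0928]]
430 [[0.4298, 0.2252, 0.0934], [0.4184, 0.225, 0.0938], [0.4072, 0.2253, 0.0932]]
438 [[0.4299, 0.228, 0.0929], [0.4185, 0.2277, 0.0937], [0.4072, 0.2276, 0.0939]]
446 [[0.4234, 0.1935, 0.1726], [0.4159, 0.1939, 0.1719], [0.4084, 0.1955, 0.1683]]
```

```bash
python3 - <<'E'
from h import *
z=np.load("pics/w2.npz"); d=z["d"]; f,cx,cy,i=K("wrist")
P=cloud("wrist",d,np.array(i["T_tool_cam"]))*1000
for v in (235,237,240,244): print(v,[(u,np.round(P[v,u]).astype(int).tolist()) for u in range(264,376,6)])
p=cv2.imread("pics/w2.png");cv2.imwrite("pics/w2z.png",cv2.resize(p[200:300,260:380],None,fx=6,fy=6,interpolation=cv2.INTER_CUBIC))
E
```

```text
235 [(264, [-98, -78, 240]), (270, [-99, -69, 241]), (276, [-98, -61, 239]), (282, [-94, -51, 229]), (288, [-80, -40, 200]), (294, [82, -1, -159]), (300, [-72, -23, 182]), (306, [-72, -16, 181]), (312, [-55, -8, 145]), (318, [-56, -2, 146]), (324, [-58, 5, 150]), (330, [-71, 12, 179]), (336, [-70, 19, 177]), (342, [-71, 27, 179]), (348, [-72, 34, 180]), (354, [-94, 47, 229]), (360, [-98, 56, 239]), (366, [-462, 197, 1040]), (372, [-464, 223, 1044])]
237 [(264, [-101, -78, 240]), (270, [-101, -69, 239]), (276, [-101, -61, 240]), (282, [-97, -51, 229]), (288, [-73, -37, 179]), (294, [12, -14, -6]), (300, [11, -11, -4]), (306, [11, -8, -5]), (312, [-57, -8, 144]), (318, [10, -1, -1]), (324, [10, 2, -2]), (330, [11, 5, -5]), (336, [11, 9, -5]), (342, [12, 12, -6]), (348, [11, 15, -4]), (354, [-97, 47, 231]), (360, [-101, 57, 239]), (366, [-471, 197, 1038]), (372, [-471, 222, 1040])]
240 [(264, [-106, -78, 239]), (270, [-106, -70, 240]), (276, [-106, -61, 239]), (282, [-102, -51, 230]), (288, [-77, -38, 178]), (294, [12, -14, -9]), (300, [12, -11, -9]), (306, [11, -8, -9]), (312, [11, -4, -8]), (318, [10, -1, -5]), (324, [11, 2, -7]), (330, [12, 5, -9]), (336, [11, 8, -8]), (342, [11, 12, -8]), (348, [12, 15, -9]), (354, [-102, 47, 230]), (360, [-106, 57, 240]), (366, [-484, 197, 1038]), (372, [-486, 223, 1041])]
244 [(264, [-112, -78, 240]), (270, [-113, -70, 241]), (276, [-112, -61, 239]), (282, [-112, -53, 240]), (288, [-82, -38, 179]), (294, [11, -14, -13]), (300, [12, -10, -14]), (306, [11, -7, -12]), (312, [9, -4, -9]), (318, [11, -1, -12]), (324, [10, 2, -10]), (330, [12, 5, -14]), (336, [12, 8, -14]), (342, [11, 11, -12]), (348, [11, 14, -13]), (354, [-107, 47, 229]), (360, [-112, 57, 240]), (366, [-505, 199, 1042]), (372, [-503, 224, 1039])]
```

View pics/w2z.png

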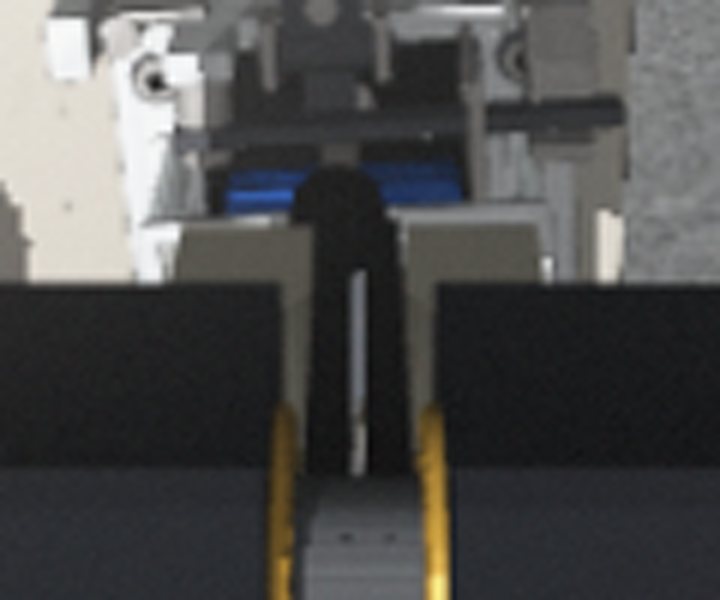

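```bash
cat >> h.py <<'E'
YAW=np.radians(3.4); O=np.array([.4151,.2663,0])
def Rz(a): c,s=np.cos(a),np.sin(a); return np.array([[c,-s,0],[s,c,0],[0,0,1.]])
RD=Rz(np.pi/2+YAW)   # dock->world
def dock(p): return O+RD@np.array(p)
H=np.array([-.010,-.038,0])
def gp(th,arm,z,along=.038,t=.22):
    p=dock(H+Rz(th)@np.array([-arm,along,0]))+[0,0,z]
    Rt=np.array([[-np.cos(t),0,np.sin(t)],[0,1,0],[-np.sin(t),0,-np.cos(t)]])
    return p,RD@Rz(th)@Rt
E
python3 - <<'E'
from h import *
print(dock([0,0,0]),dock([.024,0,0]),RD.round(3).tolist(), H)
for th in np.arange(0,1.9,.3):
    p,R=gp(th,.038,.085); print(round(th,2),p.round(3),np.round(robot.ik(p,R),0) if robot.ik(p,R) is not None else None)
p,R=gp(0,.038,.120)
print(p)
robot.goto(*[p+[0,0,.03],R]); robot.servo_line(p,R,speed=.1); robot.dwell(.4)
fs=[]
for _ in range(5): fs.append(robot.read_force()); robot.dwell(.04)
print(np.mean(fs,0),np.std(fs,0),robot.read_position(),robot.read_t())
grab("wrist","w4");grab("scene","s4")
E
```

```text
[0.4151 0.2663 0.    ] [0.41367665 0.29025776 0.        ] [[-0.059, -0.998, 0.0], [0.998, -0.059, 0.0], [0.0, 0.0, 1.0]] [-0.01  -0.038  0.   ]
0.0 [0.418 0.218 0.085] [ 43.   8. -33. -15. -42. -29.]
0.3 [0.431 0.21  0.085] [ 39.  11. -28. -16. -48.  -7.]
0.6 [0.447 0.205 0.085] [ 37.  14. -24. -16. -53.  11.]
0.9 [0.463 0.206 0.085] [ 36.  18. -20. -14. -58.  27.]
1.2 [0.478 0.211 0.085] [ 37.  20. -17. -12. -61.  41.]
1.5 [0.491 0.22  0.085] [ 39.  22. -14.  -9. -63.  55.]
1.8 [0.501 0.233 0.085] [ 41.  24. -13.  -6. -65.  68.]
[0.41794671 0.21838449 0.12      ]
[-0.0546274   0.19593766  0.14198847] [1.13112023 0.37824952 0.35929146] [0.4179747  0.21835595 0.12007421] 5.4667
```

View pics/w4.png

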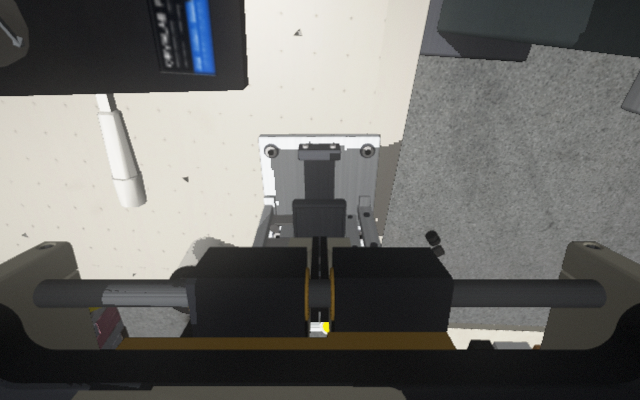

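```bash
python3 - <<'E'
from h import *
z=np.load("pics/w4.npz"); P=cloud("wrist",z["d"],z["T"])
D=(P-O)@RD   # dock coords
for v in list(range(196,206,1))+list(range(208,240,4)): print(v,[(D[v,u]*1000).round(1).tolist() for u in (303,319,335)])
print([(u,(D[215,u]*1000).round(0).tolist()) for u in range(286,352,4)])
E
```

```text
196 [[-21.7, -15.4, 10.9], [-25.3, -0.7, 17.2], [-21.7, 13.9, 10.9]]
197 [[-19.5, -15.5, 8.9], [-24.4, -0.7, 17.4], [-19.8, 14.0, 9.5]]
198 [[-19.8, -15.4, 11.2], [-23.8, -0.7, 18.2], [-19.9, 13.9, 11.6]]
199 [[-66.9, -10.5, 93.3], [-66.9, -0.7, 93.3], [-66.7, 9.1, 92.9]]
200 [[-66.8, -10.4, 94.3], [-67.1, -0.7, 94.8], [-66.2, 9.1, 93.2]]
201 [[-66.3, -10.4, 94.6], [-66.6, -0.7, 95.2], [-66.9, 9.0, 95.6]]
202 [[-67.0, -10.3, 97.0], [-67.1, -0.7, 97.1], [-67.1, 8.9, 97.1]]
203 [[-67.3, -10.2, 98.6], [-66.5, -0.7, 97.3], [-66.7, 8.9, 97.6]]
204 [[-66.3, -10.3, 98.1], [-66.3, -0.7, 98.1], [-66.8, 8.8, 99.1]]
205 [[-66.1, -10.2, 99.0], [-66.1, -0.7, 99.0], [-66.2, 8.8, 99.1]]
208 [[-60.7, -10.6, 93.7], [-60.7, -0.7, 93.7], [-61.2, 9.2, 94.6]]
212 [[-57.9, -10.7, 94.0], [-57.9, -0.7, 94.0], [-58.3, 9.2, 94.7]]
216 [[-55.0, -10.7, 94.1], [-55.0, -0.7, 94.1], [-54.8, 9.4, 93.8]]
220 [[-51.2, -10.9, 93.0], [-51.6, -0.7, 93.5], [-51.9, 9.4, 94.0]]
224 [[-48.7, -10.9, 93.8], [-49.1, -0.7, 94.4], [-48.6, 9.5, 93.7]]
228 [[-45.3, -11.0, 93.5], [-45.5, -0.7, 93.7], [-45.8, 9.6, 94.2]]
232 [[-42.5, -11.1, 94.0], [-42.2, -0.7, 93.6], [-42.0, 9.7, 93.4]]
236 [[-39.3, -11.2, 94.0], [-39.1, -0.7, 93.7], [-38.3, 9.8, 92.7]]
[(286, [-14.0, -29.0, 31.0]), (290, [-15.0, -26.0, 32.0]), (294, [-57.0, -16.0, 96.0]), (298, [-56.0, -14.0, 94.0]), (302, [-56.0, -11.0, 95.0]), (306, [-56.0, -9.0, 94.0]), (310, [-55.0, -6.0, 94.0]), (314, [-56.0, -4.0, 94.0]), (318, [-56.0, -1.0, 95.0]), (322, [-55.0, 1.0, 94.0]), (326, [-55.0, 4.0, 94.0]), (330, [-56.0, 6.0, 95.0]), (334, [-56.0, 9.0, 94.0]), (338, [-56.0, 11.0, 94.0]), (342, [-55.0, 14.0, 93.0]), (346, [-13.0, 23.0, 30.0]), (350, [-14.0, 26.0, 31.0])]
```

```bash
cat >> h.py <<'E'
def F(n=4):
    fs=[]
    for _ in range(n): fs.append(robot.read_force()); robot.dwell(.025)
    return np.mean(fs,0)
E
python3 - <<'E'
from h import *
p,R=gp(0,.038,.099)
robot.servo_line(p,R,speed=.06); robot.dwell(.15); b=F(6); print("base",b.round(2))
z=.099
while z>.080:
    z-=.001; p,R=gp(0,.038,z); robot.servo_line(p,R,speed=.02); f=F()-b
    print(round(z,4),f.round(2),robot.read_position()[2].round(4))
    if f[2]>6: break
print(robot.read_t())
E
```

```text
base [ 0.22 -0.06 -0.26]
0.098 [-0.59  0.44  0.34] 0.098
0.097 [-0.26  0.14  0.06] 0.097
0.096 [-0.32 -0.2   0.35] 0.096
0.095 [-0.61 -0.34  1.64] 0.0951
0.094 [-0.38 -0.53  2.01] 0.094
0.093 [-0.36 -0.65  2.19] 0.093
0.092 [ 0.17 -2.06  2.53] 0.092
0.091 [-0.08 -2.36  2.3 ] 0.091
0.09 [-0.28 -1.83  2.81] 0.09
0.089 [-0.09 -2.5   2.58] 0.089
0.088 [ 0.11 -2.48  2.71] 0.088
0.087 [-0.61 -2.09  3.21] 0.087
0.086 [-0.39 -1.6   2.86] 0.086
0.085 [-0.24 -1.8   3.57] 0.085
0.084 [-0.71 -0.67  4.31] 0.0841
0.083 [-1.57 -0.42  5.95] 0.0832
0.082 [-3.14 -1.71 10.08] 0.0826
12.3167
```

```bash
python3 - <<'E'
from h import *
b=np.array([.22,-.06,-.26])
Z=.083
p,R=gp(0,.038,Z); robot.servo_line(p,R,speed=.02); robot.dwell(.2); print("hold",(F()-b).round(2))
grab("scene","s5"); grab("top","t5"); grab("wrist","w5")
for th,arm in [(0,.040),(0,.042),(.05,.042),(.1,.042),(.15,.042)]:
    p,R=gp(th,arm,Z); robot.servo_line(p,R,speed=.02); f=F()-b
    print(th,arm,f.round(2),robot.read_position().round(4))
    if f[2]>13 or np.hypot(f[0],f[1])>7: print("STOP");break
print(robot.read_t()); grab("wrist","w6"); grab("scene","s6")
E
```

```text
hold [-1.59 -0.92  4.91]
0 0.04 [0.58 0.63 5.68] [0.4189 0.217  0.0835]
0 0.042 [1.61 1.44 4.9 ] [0.4189 0.2148 0.0834]
0.05 0.042 [0.94 1.41 5.25] [0.4204 0.2126 0.083 ]
0.1 0.042 [0.61 0.31 5.31] [0.4225 0.2109 0.0829]
0.15 0.042 [0.26 0.05 5.21] [0.4249 0.2094 0.0829]
14.8917
```

View pics/w6.png

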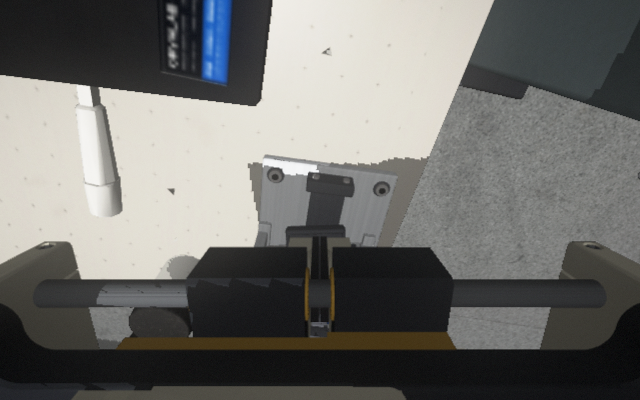

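```bash
python3 - <<'E'
from h import *
z=np.load("pics/w6.npz"); P=cloud("wrist",z["d"],z["T"]); D=(P-O)@RD
for v in (226,228,230,232,235): print(v,[(D[v,u]*1000).round(1).tolist() for u in (293,300,320,335,341)])
b=np.array([.22,-.06,-.26]); Z=.083
for th in (.2,.3,.4,.5):
    p,R=gp(th,.042,Z); robot.servo_line(p,R,speed=.03); f=F()-b
    print(th,f.round(2))
    if f[2]>13 or np.hypot(f[0],f[1])>6: print("STOP");break
print(robot.read_t()); grab("wrist","w7"); p,_,_=grab("scene","s7")
cv2.imwrite("pics/s7z.png",cv2.resize(p[110:200,190:290,::-1],None,fx=6,fy=6,interpolation=cv2.INTER_CUBIC))
z=np.load("pics/w7.npz"); P=cloud("wrist",z["d"],z["T"]); D=(P-O)@RD
for v in (226,228,230,232,235): print(v,[(D[v,u]*1000).round(1).tolist() for u in (293,300,320,335,341)])
E
```

```text
226 [[-69.9, -23.5, 78.7], [-70.9, -19.7, 79.3], [-72.4, -8.7, 79.2], [-74.2, -0.7, 80.0], [-75.0, 2.5, 80.4]]
228 [[-70.9, -23.4, 81.9], [-71.6, -19.6, 82.1], [-73.6, -8.9, 82.7], [-75.2, -1.0, 83.3], [-75.0, 2.4, 82.4]]
230 [[-71.3, -23.2, 84.2], [-71.6, -19.5, 84.0], [-73.7, -8.9, 84.7], [-75.0, -1.0, 84.9], [-75.9, 2.0, 85.4]]
232 [[-70.3, -23.1, 84.7], [-70.9, -19.4, 84.8], [-72.4, -8.7, 84.7], [-73.5, -0.8, 84.6], [-73.9, 2.5, 84.5]]
235 [[-64.7, -22.8, 80.0], [-66.6, -19.0, 81.8], [-67.0, -7.9, 80.1], [-68.9, 0.2, 81.1], [-69.3, 3.5, 80.9]]
0.2 [-0.74 -1.52  4.94]
0.3 [-0.82 -2.17  4.84]
0.4 [-0.68 -2.84  4.25]
0.5 [-0.8  -2.51  4.57]
16.6667
226 [[-71.6, -45.0, 79.5], [-73.6, -41.7, 79.7], [-78.7, -31.9, 79.4], [-83.2, -25.0, 80.5], [-84.8, -22.1, 80.5]]
228 [[-72.5, -45.2, 82.6], [-74.0, -41.7, 82.1], [-79.1, -32.1, 81.9], [-83.4, -25.2, 82.7], [-85.5, -22.8, 83.7]]
230 [[-71.9, -44.8, 83.5], [-74.0, -41.6, 83.8], [-80.0, -32.6, 85.2], [-83.3, -25.3, 84.5], [-84.8, -22.4, 84.4]]
232 [[-71.4, -44.5, 84.4], [-72.8, -41.0, 83.9], [-78.9, -32.0, 85.3], [-82.4, -24.8, 84.9], [-84.0, -21.9, 84.8]]
235 [[-66.9, -42.6, 80.6], [-69.3, -39.4, 81.5], [-74.6, -29.7, 81.5], [-78.5, -22.3, 81.4], [-80.3, -19.5, 81.7]]
```

View pics/s7z.png

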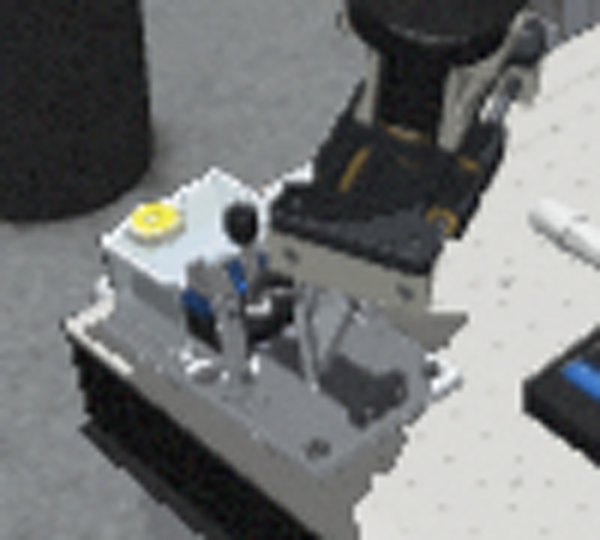

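View pics/w7.png

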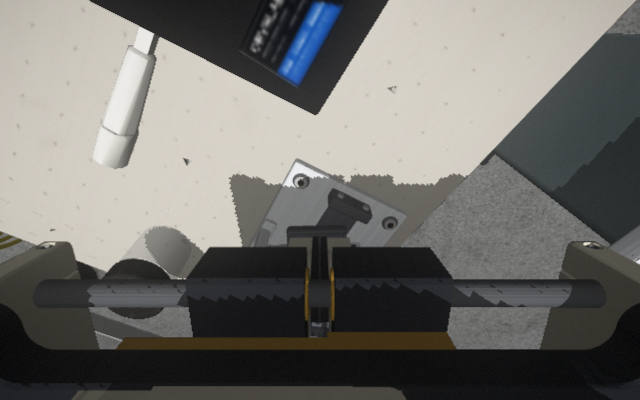

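```bash
python3 - <<'E'
from h import *
b=np.array([.22,-.06,-.26]); Z=.083
for th in np.arange(.65,1.76,.1375):
    p,R=gp(th,.042,Z); robot.servo_line(p,R,speed=.03); f=F(3)-b
    print(round(th,2),f.round(2),robot.read_position().round(3))
    if f[2]>13 or np.hypot(f[0],f[1])>7: print("STOP");break
print(robot.read_t()); grab("wrist","w8"); grab("scene","s8")
z=np.load("pics/w8.npz"); P=cloud("wrist",z["d"],z["T"]); D=(P-O)@RD
for v in (228,230,232,235): print(v,[(D[v,u]*1000).round(1).tolist() for u in (293,300,320,335,341)])
E
```

```text
0.65 [-0.27 -2.41  4.1 ] [0.452 0.202 0.083]
0.79 [ 0.39 -1.34  4.19] [0.46  0.202 0.083]
0.93 [ 0.87 -1.72  5.13] [0.467 0.204 0.083]
1.06 [ 0.53 -1.17  4.91] [0.475 0.206 0.083]
1.2 [ 0.74 -0.74  4.58] [0.482 0.209 0.083]
1.34 [ 0.6  -1.06  4.  ] [0.488 0.214 0.083]
1.48 [ 1.41 -1.42  4.83] [0.494 0.219 0.083]
1.61 [ 1.06 -1.15  4.41] [0.499 0.225 0.083]
1.75 [ 1.9  -0.93  3.72] [0.503 0.232 0.083]
21.1417
228 [[-23.5, -98.9, 81.7], [-27.2, -99.4, 81.3], [-38.1, -101.0, 81.0], [-45.9, -103.4, 82.4], [-49.5, -102.8, 80.7]]
230 [[-23.6, -99.9, 84.8], [-27.3, -100.3, 84.4], [-38.1, -101.0, 82.8], [-45.8, -103.5, 84.3], [-49.0, -103.9, 84.0]]
232 [[-23.7, -98.8, 85.1], [-27.4, -99.7, 85.4], [-38.0, -101.2, 84.8], [-45.9, -102.8, 85.1], [-49.2, -102.9, 84.5]]
235 [[-24.1, -94.6, 82.2], [-27.9, -94.7, 81.4], [-38.9, -96.3, 81.0], [-46.2, -101.1, 85.5], [-49.7, -100.7, 84.1]]
```

View pics/w8.png

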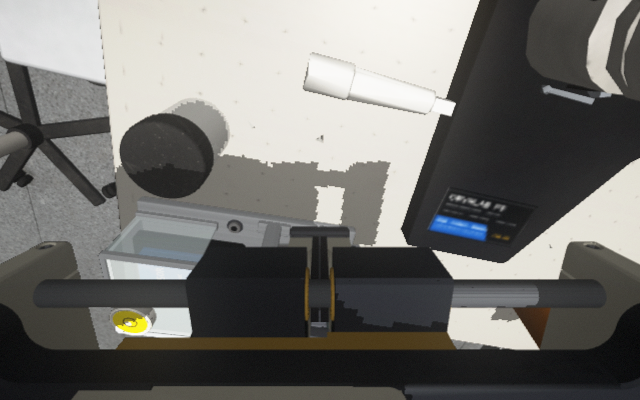

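```bash
cat >> h.py <<'E'
RK=RD@np.array([[0,-1,0],[-1,0,0],[0,0,-1.]])
E
python3 - <<'E'
from h import *
p,R=gp(1.75,.041,.090); robot.servo_line(p,R,speed=.03)
p,R=gp(1.75,.040,.115); robot.servo_line(p,R,speed=.05)
p,R=gp(1.75,.040,.170); robot.servo_line(p,R,speed=.15)
robot.move_gripper(.4)
q=dock([.024,0,.17]); print(q, robot.ik(q,RK))
robot.goto(q,RK)
robot.dwell(.1)
grab("wrist","w9"); 
for n in("scene","top"):
    p,_,_=grab(n,n+"9"); 
    c=p[110:200,190:290] if n=="scene" else p[180:250,160:270]
    cv2.imwrite(f"pics/{n}9z.png",cv2.resize(c[:,:,::-1],None,fx=6,fy=6,interpolation=cv2.INTER_CUBIC))
print(robot.read_t(),robot.read_force(),robot.read_grip_width())
E
```

```text
[0.41367665 0.29025776 0.17      ] [ 57.36071976   7.21805582 -25.06230459   0.         -57.71963959
  36.03928024]
24.375 [ 0.34118469  0.18018927 -0.51644057] 0.3999699175561743
```

View pics/w9.png

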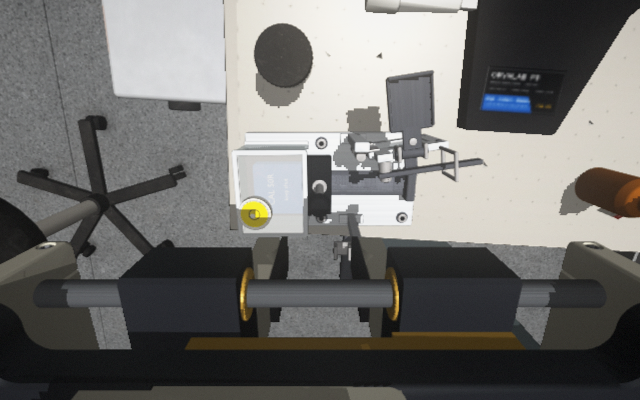

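View pics/scene9z.png

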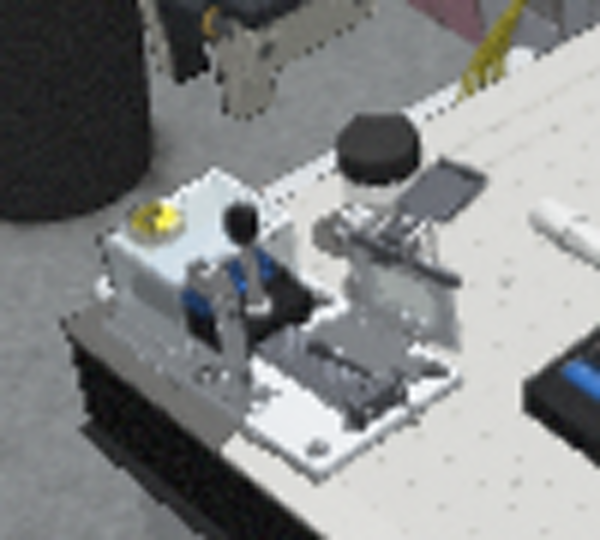

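```bash
python3 - <<'E'
from h import *
z=np.load("pics/w9.npz"); P=cloud("wrist",z["d"],z["T"]); D=(P-O)@RD*1000
for v in range(160,216,6): print(v,[D[v,u].round(0).astype(int).tolist() for u in range(304,340,4)])
p=cv2.imread("pics/w9.png");cv2.imwrite("pics/w9z.png",cv2.resize(p[60:260,220:500],None,fx=2.8,fy=2.8,interpolation=cv2.INTER_CUBIC))
m=(D[...,2]>92)&(D[...,2]<98)&(abs(D[...,0]-24)<20)&(abs(D[...,1])<20); v,u=np.where(m); print(m.sum(),D[m].mean(0),D[m].min(0),D[m].max(0),u.mean(),v.mean())
for th_pts in ((385,75),(388,135),(433,75)): print(D[th_pts[1]+2,th_pts[0]+3].round(1))
E
```

```text
160 [[37, -33, 62], [35, -28, 34], [31, -27, 29], [27, -27, 29], [23, -27, 29], [19, -27, 29], [16, -27, 30], [11, -23, 9], [7, -23, 11]]
166 [[37, -28, 62], [35, -22, 34], [31, -21, 31], [27, -21, 30], [23, -21, 30], [19, -21, 29], [16, -21, 30], [11, -17, 10], [7, -17, 10]]
172 [[37, -22, 62], [35, -15, 32], [31, -15, 28], [27, -15, 29], [23, -15, 29], [19, -15, 29], [15, -15, 29], [11, -12, 18], [7, -12, 17]]
178 [[38, -16, 60], [35, -10, 33], [31, -9, 31], [27, -9, 29], [23, -9, 29], [19, -9, 29], [15, -9, 30], [11, -6, 17], [7, -6, 17]]
184 [[38, -11, 62], [35, -3, 32], [31, -2, 29], [27, -3, 32], [23, -5, 37], [19, -3, 32], [15, -3, 29], [11, 1, 16], [7, 1, 18]]
190 [[38, -6, 61], [35, 3, 33], [31, 4, 30], [27, -3, 53], [23, -4, 57], [19, 3, 31], [15, 3, 31], [11, 7, 18], [7, 7, 18]]
196 [[38, 0, 62], [35, 8, 35], [30, -7, 85], [27, -9, 89], [23, -9, 92], [20, -9, 89], [15, 10, 29], [10, 16, 10], [6, 16, 10]]
202 [[38, 6, 61], [35, 15, 34], [30, -5, 95], [27, -6, 96], [23, -5, 94], [20, -5, 95], [17, -5, 92], [10, 23, 10], [6, 22, 11]]
208 [[38, 12, 61], [35, 21, 34], [30, 0, 95], [27, 0, 95], [23, -1, 95], [20, -1, 95], [17, 0, 95], [10, 29, 11], [6, 30, 9]]
214 [[38, 17, 62], [35, 28, 34], [32, 36, 10], [27, 5, 95], [23, 5, 94], [20, 4, 97], [15, 36, 11], [10, 36, 11], [24, -83, 329]]
341 [24.04299723 -1.75064214 94.96267036] [15.41391124 -9.5900149  92.01794756] [32.30713174  6.58781586 97.35565988] 319.2551319648094 206.38709677419354
[-23.6 -97.8  98.4]
[-48.8 -46.5   9.4]
[ -91.5 -104.    -0.5]
```

View pics/w9z.png

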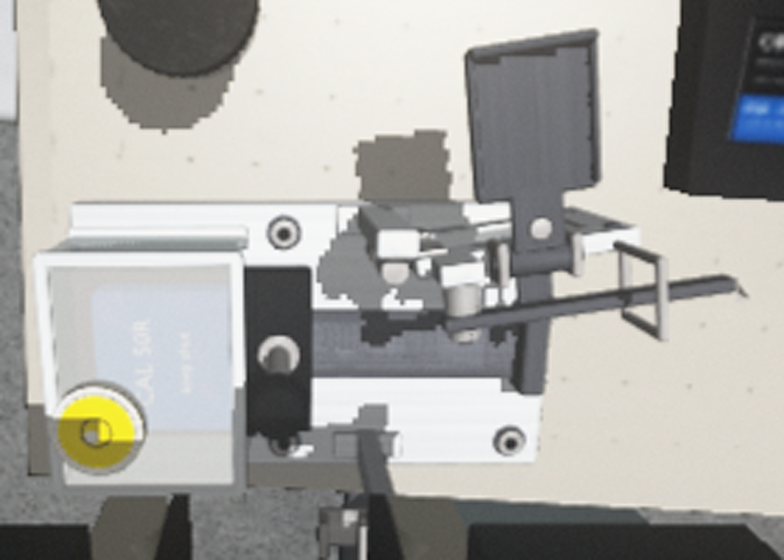

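```bash
python3 - <<'E'
from h import *
robot.servo_line(dock([.024,-.001,.100]),RK,speed=.15)
robot.dwell(.1); b=F(4)
robot.servo_line(dock([.024,-.001,.072]),RK,speed=.05)
print("descended",(F()-b).round(2))
robot.move_gripper(0); print("grip",robot.read_grip_width()*88,(F()-b).round(2))
for x in (.014,-.006,-.026,-.041,-.047,-.050,-.052):
    robot.servo_line(dock([x,-.001,.072]),RK,speed=.04); f=RD.T@(F(3)-b)
    print(x,f.round(2),((robot.read_position()-O)@RD).round(4),round(robot.read_grip_width()*88,2))
    if f[0]>12: print("stop");break
print(robot.read_t()); grab("wrist","w10"); 
for n in("scene",):
    p,_,_=grab(n,n+"10"); cv2.imwrite(f"pics/{n}10z.png",cv2.resize(p[110:200,190:290,::-1],None,fx=6,fy=6,interpolation=cv2.INTER_CUBIC))
E
```

```text
descended [ 0.68 -0.94 -0.44]
grip 16.912951686939888 [-0.07 -0.82  0.94]
0.014 [-2.46 -0.48  4.28] [ 0.0135 -0.0011  0.0721] 16.64
-0.006 [-2.32 -1.04  5.67] [-0.0063 -0.0011  0.0721] 16.76
-0.026 [-2.02 -2.32  5.19] [-0.0265 -0.0011  0.0721] 16.56
-0.041 [-2.35 -2.8   5.36] [-0.0413 -0.0011  0.0721] 16.73
-0.047 [-1.92 -2.76  4.64] [-0.0473 -0.0011  0.0721] 16.38
-0.05 [-0.64 -2.36  5.18] [-0.0502 -0.0012  0.0721] 16.77
-0.052 [6.19 0.59 3.  ] [-0.0508 -0.0013  0.0721] 16.63
30.1167
```

View pics/scene10z.png

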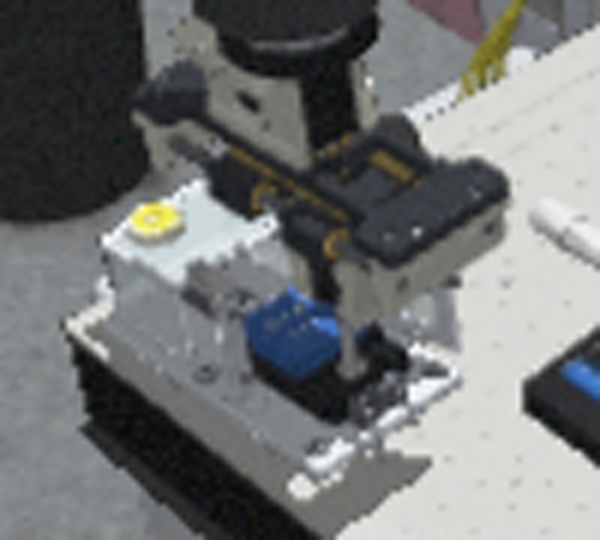

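```bash
python3 - <<'E'
from h import *
robot.servo_line(dock([-.0512,-.001,.072]),RK,speed=.02)
robot.move_gripper(.4)
robot.servo_line(dock([-.051,-.001,.12]),RK,speed=.06)
robot.servo_line(dock([-.051,-.001,.21]),RK,speed=.15)
robot.dwell(.2); grab("wrist","w11"); p,_,_=grab("scene","s11"); cv2.imwrite("pics/s11z.png",cv2.resize(p[110:200,190:290,::-1],None,fx=6,fy=6,interpolation=cv2.INTER_CUBIC))
print(robot.read_t(),robot.read_force())
z=np.load("pics/w11.npz"); P=cloud("wrist",z["d"],z["T"]); D=(P-O)@RD*1000
m=(D[...,2]>92)&(D[...,2]<98)&(abs(D[...,0]+50)<25)&(abs(D[...,1])<15); print(m.sum(),D[m].mean(0),D[m].min(0),D[m].max(0))
p=cv2.imread("pics/w11.png");cv2.imwrite("pics/w11z.png",cv2.resize(p[60:260,180:460],None,fx=2.8,fy=2.8,interpolation=cv2.INTER_CUBIC))
E
```

```text
33.05 [0.11909735 0.04971389 0.87087379]
264 [-50.99705795  -1.8707777   94.99554417] [-58.91318486  -9.85653867  92.06650524] [-42.29892225   6.98826726  97.1500315 ]
```

View pics/w11z.png

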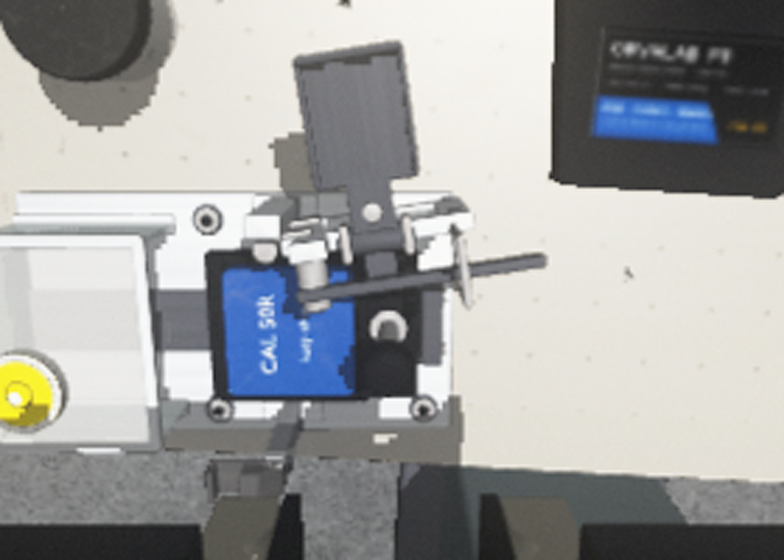

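View pics/s11z.png

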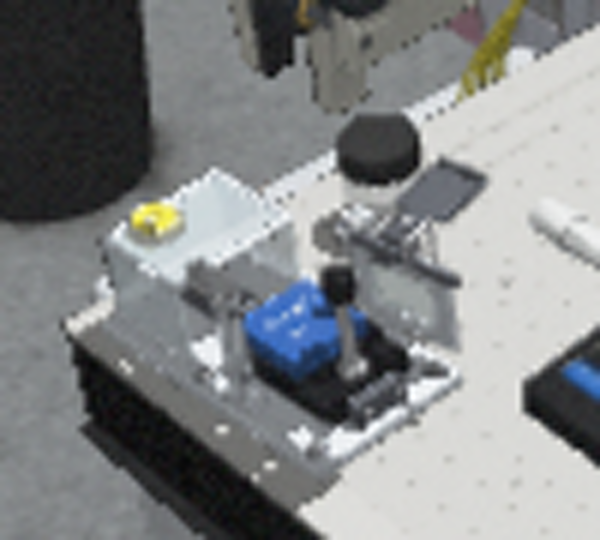

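Knob at dock x −51.0 (moved 75 mm), the box flat in its nest, gate open about 1.73 rad, bar level, and the gripper clear. Handing in.

```bash
python3 - <<'E'
from h import *
robot.job_done(); print(robot.read_t())
E
```

```text
the job is handed in; nothing more can be done
the job is handed in; nothing more can be done
```

The gate stands open, the carriage is drawn out to its front stop and let go, and the job is handed in. The last clock reading was 33 s of the allowed 59 s.

- **Lever and gate:** I pressed the thumb lever to its stop, with a peak reading of about 10 N, then held it at about 5 N. I drew the gate out by the dish's lip and released the lever.
- **Carriage:** I gripped the knob and pulled until the front stop pushed back with about 6 N. Then I opened the gripper and moved it clear.

**Last checks**
- **Gate angle:** about 1.73 rad, measured from the lip just before I released the lever. The later pictures agree.
- **Knob travel:** the knob is at dock x −51.0 mm, down from 24.0 mm. That is the full 75 mm.
- **Seating and bystanders:** in the last pictures the bar is down and level and the box lies flat in its nest. The bubble level and the other items in view look unmoved; I judged these by eye only.

**Not measured or slightly off**
- **Bar lift:** I never saw the bar rise. I inferred it from the lever reaching its stop and the gate then opening without resistance.
- **Lip position:** the dish's lip measured about 2 to 3 mm further out than the nominal 54 mm. This had no effect on the job.

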